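# Tuck a junction box cover under its lapped flap and hold it down

## Robot

A 6-joint arm with a two-finger parallel gripper is mounted at the origin on a cart in front of the work surface, level with it; the furniture and walls round the work are solid. World frame = base frame: x ahead of the robot, y to its left, z up, the work surface at z = 0. Lengths are in m, angles in rad, forces in N, time in s.
With the tool pointing down it reaches from about 0.275 to 0.875 m from the base axis. Payload 12.5 kg.
Tool frame: the origin (TCP) lies on the centre line of the jaws, within the pads' length; the fingertips stand r.finger_overhang ahead of it and the grasp point (between the pads) lies 3 mm ahead of it (r.finger_overhang is the distance from the TCP to the fingertips, in m); z points along the fingers, y is the line along which they close (so a half turn about z gives the same grasp; the last joint's range is limited). The gripper opens to 85 mm and grips with 20 to 120 N. Pads are 22 mm wide; open, the fingers measure 114 mm over their backs; the gripper's body (76 mm by 85 mm) begins 54 mm behind the grasp point. The pads swing forward as they close: fully open they stand 13 mm farther back than shut.
Start: joints at [-1.405, 0.351, 1.652, -0, 1.139, -0.085], TCP at [0.137, -0.533, 0.253] pointing down, gripper open.
Joint ranges: [-2.75, 2.75], [-0.79, 2.1], [0.01, 2.65], [-1.57, 4.71], [0.07, 3.14], [-2.87, 2.87]. Speed limits (rad/s): [2.22, 2.22, 2.79, 3.14, 3.14, 3.14].

## Interface

Orientations are given as a unit quaternion [x, y, z, w].
In Python, from cell import r, optics gives the robot as it stands. The module is installed in compiled form; this text tells all that it offers. Calls block until the motion is done:
- r.move_to(position, orientation): joint-space move of the TCP to a pose.
- r.move_linear(position, rot=None, vel=0.15): straight line of the TCP; rot=None keeps the orientation; vel is the mean speed in m/s.
- r.set_joints(angles): joint-space move.
- r.set_gripper(opening, squeeze=None): opening from 0.0 (shut) to 1.0 (fully open); squeeze is the grip in N (None keeps the last); returns when the fingers have stopped.
- r.sleep(seconds).
- r.inverse_kinematics(position, orientation): joint angles nearest the present ones, or None.
- optics.get_image(name): name is "side" or "top"; returns a dict with "pixels" (400x640x3 uint8, red, green, blue), "depth" (400x640 float32, m along the optical axis (not along the pixel's ray), 0 where there is no reading), "fx", "fy", "cx", "cy" (pixels), "camera_from_world" (4x4, takes a point from world to camera coordinates). Camera axes: x right, y down, z forward; pixel columns grow to the right and rows downward; lengths in m; the calibration is good to about 2 mm. A picture is of the moment at which its call begins.
A pose or a line that the arm cannot do raises r.PlanningError and nothing moves.
- r.hand_in(): hands the job in; it is judged then, once.
Readings, each from a call of its own:
- r.current_t(): time.
- r.current_q(): joint angles.
- r.current_qvel(): joint speeds.
- r.current_effort(): joint torques, N m.
- r.current_tool_pos(): TCP position.
- r.current_ee_rot(): TCP orientation.
- r.current_contact_force(): force on the tool from outside, world axes, zero at the start.
- r.current_torque(): the same for the moment, N m.
- r.current_opening(): opening from 0.0 (shut) to 1.0 (fully open).
- r.current_finger_force(): force on a finger pad.
Only numpy, scipy, OpenCV 4.12 (cv2) and the standard library are available. Lean on these libraries where they do the work, as an engineer would, in place of code of your own. Each camera call takes 0.05 s, during which the arm holds its last target. There are 200 camera calls.

## Task

Fit the loose lower cover to the outdoor junction box: slide the edge farther from its grip bar in under the lip of the hinged flap without lifting the flap, and push until this hidden edge comes up against the stop rib, so that the two screw holes lie over the threaded inserts in the box. Then press the cover down flat on the rim, against the spring plunger of the interlock switch, and finish like that: still gripping the bar and holding the cover down hard enough to keep the plunger fully in, as if for someone to drive the screws. Leave the other things on the desk alone.

Things in the scene. Friction and masses are not known exactly. Their poses are not given: they have to be found in the camera images.
- junction_box: Grey steel box on its back, fixed to the desk, 150 (x) x 162 x 60 mm. Origin: centre of underside; x from its front (cable glands, plunger, open half) to its hinge side, y to its left, z up. In its frame, mm: rim z = 60; front flange x -75..-50; opening x -50..-14; flat crosspiece x -14..36 at rim height carries the cover's tuck edge
- stop_rib: The hidden stop under the flap: fixed rib 5 mm thick (x), 146 mm wide, 6 mm high on the rim; front face at x = +30 mm of the box. Origin: centre of its underside (box x = 32.5, z = 60 mm). Beside it two rails 7 mm high on the rim, inner faces at box y = +-72 mm, flared outwards at their front ends (box x 0..13), guide the cover's sides with 2 mm play each
- lap_flap (a joint): Hinge of the grey sheet flap (162 mm wide, 3 mm thick, 0.25 kg) over the far half of the box; axis along box y at box x = 71 mm. 0 = lying; grows as the free edge is lifted (0.1 rad = 6.6 mm at the edge), which must stay under 0.1; falls shut by its weight. Lying, its underside is 7 mm above the rim: a 4 mm plate has 3 mm play
- lap_edge (a point): Middle of the flap's free edge as it lies: x = +4.5, z = 67 mm of the box; fixed to the box, axes as the box. The last 10 mm of the flap are turned up by 20 degrees as a lead-in, so the mouth is about 10 mm high
- interlock (a joint): White domed plunger (10 mm across) of the interlock switch on the middle line of the front flange, box x = -58 mm. 0 = out, 4 mm proud of the rim; 0.004 m = in, level with the rim. Sprung: about 4 N to start, 8 N fully in; the cover's weight alone does not press it in
- cover_grip (a point): Middle of the black grip bar of the lower cover, 15.5 mm above the plate's underside. Bar: 14 mm thick (x), 56 mm long (y), top 30.5 mm above the underside, foot 20 x 62 mm, 2 mm high on the plate. x points to the tuck edge (at x = +71.5 mm; front edge at -31.5), y along the bar, z up. Fitted, it lies at x = -41.5, y = 0, z = 75.5 mm of the box
- cover_tuck_edge (a point): Middle of the cover's tuck edge (the long edge farther from the grip bar), at the plate's underside; axes as the cover's
- hole_left (a point): Cover's left screw hole (9 mm), at the plate's underside
- hole_right (a point): Cover's right screw hole (9 mm), at the plate's underside
- insert_left (a point): Left brass threaded insert in the front flange of the box: x = -62, y = +58, z = 60 mm of the box
- insert_right (a point): Right brass threaded insert: x = -62, y = -58, z = 60 mm of the box
- lower_cover: Lower cover: loose grey plate 103 (x) x 140 (y) x 4 mm with two 9 mm screw holes and a grip bar, 0.21 to 0.33 kg. Origin: centre of the plate's underside; x to the tuck edge (at +51.5 mm), bar at x = -20 mm, holes at x = -40, y = +-58 mm
- red_tape: bystander: roll of red tape, 53 mm across, behind the work
- contactor: bystander: three-pole contactor, 75 x 45 x 70 mm, behind the work

How it is judged:
On the way, in this order (a step that is already met when the one before it is completed fails the run):
1. the cover's tuck edge is 6 mm or more in under the flap's edge, between rim and flap, centred within 12 mm (x of cover_tuck_edge in the frame of lap_edge between 0.006 and 0.035 m and z of cover_tuck_edge in the frame of lap_edge between -0.012 and -0.001 m and y of cover_tuck_edge in the frame of lap_edge between -0.012 and 0.012 m), for 0.1 s.
2. the cover's hidden edge comes up against the stop rib with at least 1.5 N (contact force between lower_cover and stop_rib above 1.5 N), for 0.05 s.
At the end, for the whole second after the job is handed in: The cover lies flat (within 0.03 rad) with its tuck edge under the flap, within 3 mm of the stop and below the flap, both screw holes within 3 mm of their inserts, the flap lying (under 0.03 rad), the plunger pressed in by at least 3 of its 4 mm, the fingers still holding the cover down, at rest (horizontal distance between hole_left and insert_left below 0.003 m and horizontal distance between hole_right and insert_right below 0.003 m and x of cover_tuck_edge in the frame of lap_edge above 0.0225 m and z of cover_tuck_edge in the frame of lap_edge below -0.004 m and angle between cover_grip's own z axis and vertical below 0.03 rad and value of joint interlock above 0.003 m and value of joint lap_flap below 0.03 rad and contact force between the fingers and lower_cover above 2 N and linear speed of lower_cover below 0.01 m/s); the arm keeps its last pose, push and grip.
It fails at once if the flap is lifted by more than 0.1 rad (about 6.6 mm at its free edge) (value of joint lap_flap above 0.1 rad).
It fails at once if a bystander (red tape, contactor) is moved by more than 15 mm (distance of any of red_tape, contactor from where it was at the start of the episode above 0.015 m).
It also fails if it takes over 42 s, if anything falls off the work surface, if the arm or the gripper's body presses on something with over 40 N, if the wrist force passes 120 N, or if a joint passes its speed limit or range.

## Working session

There is one attempt and no reset: what is moved stays moved. The work goes in short steps, each a Python script; the robot and the scene stay as the last script left them, time stands still between calls to the robot, and variables do not carry over. Pictures are saved under pics/ and viewed, at most 10 in all, crops included, and the job is handed in when it is done.

```bash
mkdir -p pics
python3 - <<'E'
from cell import r,optics
import cv2,numpy as np
for n in("side","top"):
    d=optics.get_image(n); np.savez(f"{n}0.npz",**d)
    cv2.imwrite(f"pics/{n}0.png",d["pixels"][:,:,::-1])
    print(n,d["fx"],d["fy"],d["cx"],d["cy"]);print(np.round(np.linalg.inv(d["camera_from_world"]),3))
print(r.finger_overhang,r.current_t(),r.current_ee_rot())
E
```

```text
side 412.6851472833636 412.6851472833636 314.3712637879163 199.8966533940638
[[-0.822 -0.304  0.481  0.065]
 [-0.569  0.429 -0.701  0.766]
 [ 0.007 -0.851 -0.526  0.635]
 [ 0.     0.     0.     1.   ]]
top 406.0385129338913 406.0385129338913 311.94503460696785 206.06661361728618
[[ 0.022 -0.993  0.117  0.454]
 [-0.999 -0.027 -0.04   0.019]
 [ 0.043 -0.116 -0.992  0.95 ]
 [ 0.     0.     0.     1.   ]]
0.022 0.1 [ 9.92147341e-01  1.25073455e-01 -2.29689749e-05 -5.32419882e-04]
```

View pics/side0.png

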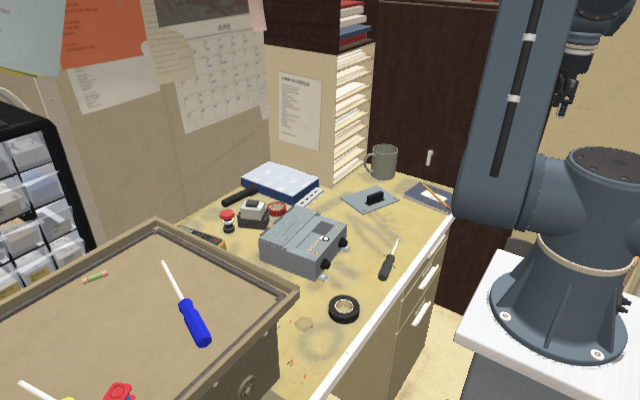

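View pics/top0.png

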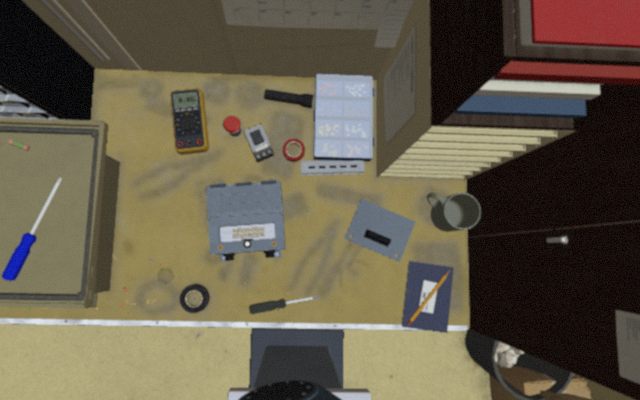

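The side view shows the box at about (303,240), with its open front facing the robot. The top view shows the box at about (246,218), with brass inserts on the row y≈244, and the cover at about (380,228) with its black bar at (377,238). The tape is at (293,149) and the contactor at (258,142), both behind the box.

```bash
cat > h.py <<'E'
import numpy as np,cv2
def load(n):
    return dict(np.load(n))
def cast(d,uv,z):
    """pixels -> world points on plane z"""
    uv=np.atleast_2d(np.asarray(uv,float)); T=np.linalg.inv(d["camera_from_world"])
    ray=np.c_[(uv[:,0]-d["cx"])/d["fx"],(uv[:,1]-d["cy"])/d["fy"],np.ones(len(uv))]@T[:3,:3].T
    return T[:3,3]+ray*((z-T[2,3])/ray[:,2])[:,None]
def cloud(d):
    v,u=np.mgrid[:400,:640]; Z=d["depth"]; T=np.linalg.inv(d["camera_from_world"])
    P=np.dstack([(u-d["cx"])/d["fx"]*Z,(v-d["cy"])/d["fy"]*Z,Z])
    return P@T[:3,:3].T+T[:3,3]
def proj(d,p):
    c=d["camera_from_world"]@np.r_[p,1]; return d["fx"]*c[0]/c[2]+d["cx"],d["fy"]*c[1]/c[2]+d["cy"]
E
python3 - <<'E'
from h import *
d=load("top0.npz");P=cloud(d);px=d["pixels"].astype(int)
print("desk z",np.median(P[200:220,300:340,2]),"std",P[200:220,300:340,2].std())
hsv=cv2.cvtColor(d["pixels"],cv2.COLOR_RGB2HSV)
# cover: bluish grey / not yellow
m=np.zeros((400,640),np.uint8); 
cov=((px[:,:,2]-px[:,:,0])>-5); reg=np.zeros_like(cov); reg[190:265,335:420]=1
m=(cov&reg).astype(np.uint8)*255
m=cv2.morphologyEx(m,cv2.MORPH_CLOSE,np.ones((5,5)))
c=max(cv2.findContours(m,0,2)[0],key=cv2.contourArea)
w=cast(d,c[:,0],0.004); R=cv2.minAreaRect((w[:,:2]*1000).astype(np.float32)); print("cover",R,"z med",np.median(P[m>0][:,2]))
bl=((px.max(2)<60)&reg).astype(np.uint8)*255
c=max(cv2.findContours(bl,0,2)[0],key=cv2.contourArea);print("bar px",cv2.minAreaRect(c))
print("bar",cv2.minAreaRect((cast(d,c[:,0],0.028)[:,:2]*1000).astype(np.float32)))
# box front-half + flap by height
for lo,hi,z in((.052,.08,.065),):
    b=((P[:,:,2]>lo)&(P[:,:,2]<hi));g=np.zeros_like(b);g[170:270,195:300]=1
    b=(b&g).astype(np.uint8)*255;b=cv2.morphologyEx(b,cv2.MORPH_OPEN,np.ones((3,3)))
    c=max(cv2.findContours(b,0,2)[0],key=cv2.contourArea);print("box",cv2.minAreaRect((cast(d,c[:,0],z)[:,:2]*1000).astype(np.float32)))
# brass: saturated yellow on box
H=hsv[225:262,205:290]; bm=((H[:,:,1]>90)&(H[:,:,0]>8)&(H[:,:,0]<30)).astype(np.uint8)
n,l,s,ce=cv2.connectedComponentsWithStats(bm)
for i in range(1,n):
    if s[i,4]>3: print("brass",ce[i]+[205,225],s[i,4],cast(d,ce[i]+[205,225],.06)[0])
wm=((H.min(2)>=0)&(H[:,:,2]>200)&(H[:,:,1]<40)).astype(np.uint8)
n,l,s,ce=cv2.connectedComponentsWithStats(wm)
for i in range(1,n): print("white",ce[i]+[205,225],s[i],cast(d,ce[i]+[205,225],.064)[0])
o=cv2.resize(d["pixels"][170:270,195:425,::-1],None,fx=3.4,fy=3.4,interpolation=cv2.INTER_CUBIC);cv2.imwrite("pics/crop1.png",o)
E
```

```text
desk z 0.00012777568721605848 std 0.06702455188275964
cover ((514.5145874023438, -180.061767578125), (139.3267364501953, 103.2966537475586), 68.59786987304688) z med 0.004838247834423548
bar px ((377.06036376953125, 237.52586364746094), (25.473451614379883, 6.95924186706543), 23.198589324951172)
bar ((494.47998046875, -168.6966094970703), (58.080265045166016, 16.002561569213867), 68.21311950683594)
box ((530.7189331054688, 129.4991455078125), (151.7837677001953, 163.49220275878906), 5.613289833068848)
brass [286.31884058 245.68599034] 207 [0.47052515 0.0369639  0.06      ]
brass [206.13846154 242.07692308] 65 [0.47426587 0.21022741 0.06      ]
brass [273.75       243.41666667] 12 [0.47480574 0.06441646 0.06      ]
brass [220.  247.2] 10 [0.46393825 0.17998512 0.06      ]
brass [262.49606299 256.69291339] 127 [0.44560182 0.08775798 0.06      ]
brass [208.93333333 259.2       ] 15 [0.43771119 0.20234681 0.06      ]
brass [217.42857143 258.85714286] 7 [0.43883911 0.18426276 0.06      ]
brass [237.09090909 260.45454545] 11 [0.43634322 0.14204693 0.06      ]
white [244.5 226. ] [37  1  6  1  6] [0.51087338 0.1287645  0.064     ]
white [250. 226.] [45  1  1  1  1] [0.51117416 0.11689307 0.064     ]
white [258.5 225. ] [51  0  6  1  6] [0.51381579 0.0986013  0.064     ]
white [268.79591837 230.73469388] [59  0 10 13 98] [0.50190651 0.07586119 0.064     ]
white [226.42276423 233.86178862] [ 16   2  14  14 123] [0.49288367 0.16689104 0.064     ]
white [234.5 227. ] [29  2  2  1  2] [0.50815839 0.15021724 0.064     ]
white [256. 238.] [51 13  1  1  1] [0.48549346 0.10292777 0.064     ]
white [258. 238.] [53 13  1  1  1] [0.48559723 0.09861658 0.064     ]
white [238. 239.] [32 14  3  1  3] [0.48240643 0.14155343 0.064     ]
white [247.         243.28571429] [41 17  3  3  7] [0.4736383  0.12183924 0.064     ]
```

View pics/crop1.png

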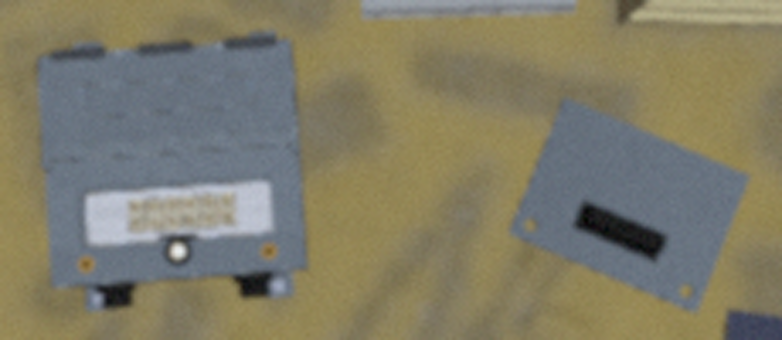

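The crop shows the inserts at full-image pixels (220,247) and (273.8,243.4). They come out 116.1 mm apart, as they should. The cover's holes and bar are on the robot side, so the tuck edge already faces away. The cover measures 139×103 mm, which also agrees. Next I grasp the bar.

```bash
cat >> h.py <<'E'
from scipy.spatial.transform import Rotation as Ro
BO=np.array([.5311,.1281,0]);BY=np.radians(5.45);H=.030   # box origin, yaw; TCP height above cover underside
def rot(yaw,pitch=0):
    R0=np.array([[0,1,0],[1,0,0],[0,0,-1.]])
    return Ro.from_matrix(Ro.from_euler('z',yaw).as_matrix()@Ro.from_euler('y',pitch).as_matrix()@R0)
def tuck_pose(x,z,pitch=0,y=0,tx=.0715,ty=0):
    """TCP pose (position, quat) that puts the cover's tuck edge middle at box (x,y,z)"""
    p=np.array([x,y,z])-Ro.from_euler('y',pitch).as_matrix()@np.array([tx,ty,-H])
    return BO+Ro.from_euler('z',BY).as_matrix()@p, rot(BY,pitch).as_quat()
E
python3 - <<'E'
from h import *
from cell import r
g=np.array([.4955,-.172]);q=rot(np.radians(-21.5)).as_quat()
print(r.inverse_kinematics([*g,.12],q))
r.move_to([*g,.12],q); r.set_gripper(0.6,60)
r.move_linear([*g,H],vel=.08); print(r.current_contact_force())
r.set_gripper(0.0,60); print(r.current_opening(),r.current_finger_force(),r.current_contact_force(),r.current_tool_pos())
r.move_linear([*g,.15],vel=.12)
print(r.current_contact_force(),r.current_opening(),r.current_t())
p,q=tuck_pose(-.015,.10,.06); print(p)
r.move_to(p,q)
print(r.current_q(),r.current_t())
from cell import optics
for n in("side","top"):
    d=optics.get_image(n); np.savez(f"{n}1.npz",**d)
    cv2.imwrite(f"pics/{n}1.png",cv2.resize(d["pixels"][150:310,200:360,::-1] if n=="top" else d["pixels"][160:320,220:380,::-1],None,fx=3.5,fy=3.5,interpolation=cv2.INTER_CUBIC))
E
```

```text
[-4.22882257e-01  4.86775702e-01  1.82821847e+00 -4.44089210e-16
  8.26598486e-01 -4.76364680e-02]
[ 1.01068041 -0.06203776  0.36355501]
0.1460999058286255 59.728140234947205 [ 0.09214836 -0.02234581  6.84601785] [ 0.49593959 -0.17219558  0.03052817]
[-1.16504495 -0.30147268 -2.24522214] 0.1487613306014937 5.2833
[0.44690989 0.12006756 0.13423344]
[0.15827883 0.39348733 1.94055384 0.00481973 0.86709723 0.06115729] 6.425
```

View pics/top1.png

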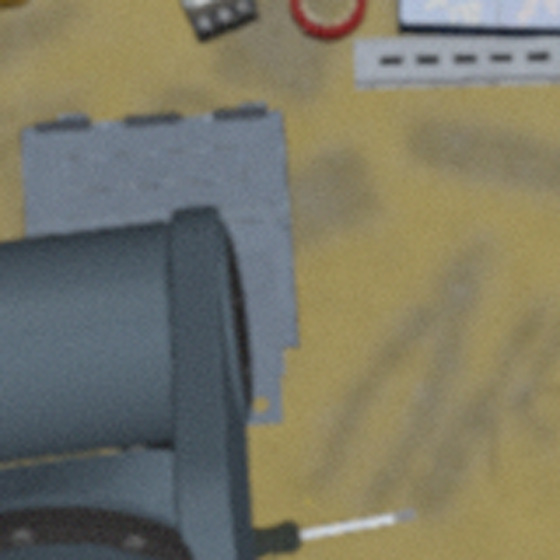

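View pics/side1.png

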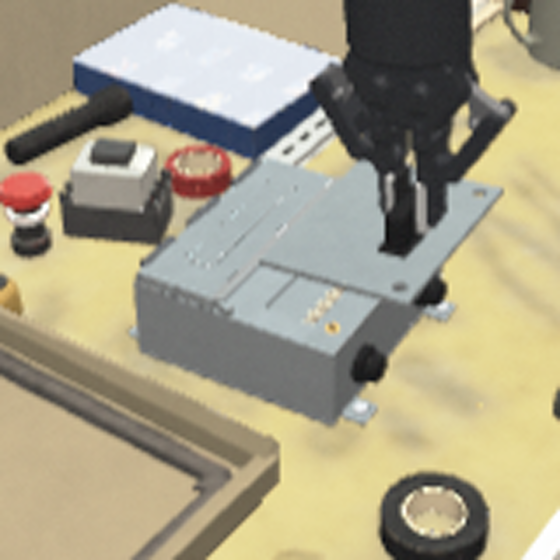

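The side crop shows the cover held level over the box. Its left hole is at full-image pixel (334.3,242), its right hole at (357,215), and the box's left insert at (315,253.4). In the top view only the right hole is visible, at (274.3,265.7). I use these to check for an offset in the grip.

Run:
```python
from h import *
from cell import r
p=r.current_tool_pos();R=Ro.from_quat(r.current_ee_rot()).as_matrix()
def blob(d,u,v,w=4):
    a=d["pixels"][:,:,:].astype(float); u0,v0=int(round(u)),int(round(v)); s=a[v0-w:v0+w+1,u0-w:u0+w+1]
    y=(s[:,:,0]-s[:,:,2]); y=np.clip(y-(np.median(y)+12),0,None); V,U=np.mgrid[v0-w:v0+w+1,u0-w:u0+w+1]
    return np.array([(U*y).sum(),(V*y).sum()])/y.sum()
s=load("side1.npz");t=load("top1.npz")
ex=Ro.from_euler('z',-BY).as_matrix()
for name,d,u,v,y in(("L side",s,334.3,242,.058),("R side",s,357.1,214.9,-.058),("R top",t,274.3,265.7,-.058)):
    w=p+R@np.array([y,-.020,H-.002])  # tool x=cover y, tool y=cover x, tool z=down; mid-plate depth
    b=blob(d,u,v); c=cast(d,b,w[2])[0]; print(name,b,proj(d,w),"err in box axes mm",ex@(c-w)*1000)
for name,d,u,v,y in(("insL side",s,315.1,253.4,.058),):
    w=BO+Ro.from_euler('z',BY).as_matrix()@np.array([-.062,y,.06]); b=blob(d,u,v);print(name,b,proj(d,w),ex@(cast(d,b,.06)[0]-w)*1000)
print(r.current_contact_force(),R)
```

```text
L side [nan nan] (np.float64(333.87413033158265), np.float64(241.66201173635352)) err in box axes mm [nan nan nan]
R side [358.58445298 212.8243762 ] (np.float64(356.81920785637766), np.float64(214.89834041226138)) err in box axes mm [ 7.80474659e-03 -9.95055855e+00 -4.16333634e-14]
R top [273.98767334 265.14483821] (np.float64(274.33785437707445), np.float64(264.2040636108004)) err in box axes mm [-1.85179835e+00  8.31257802e-01 -4.16333634e-14]
insL side [314.30992509 252.97378277] (np.float64(315.25040683134966), np.float64(253.11498170941613)) [ 2.03065138e+00  5.96896443e-01 -5.55111512e-14]
[ 0.28974293  0.38418817 -2.84245584] [[-9.31227963e-02  9.93884918e-01 -5.93372974e-02]
 [ 9.95654626e-01  9.29512956e-02 -5.64993900e-03]
 [-9.99104829e-05 -5.96055928e-02 -9.98222001e-01]]<stdin>:7: RuntimeWarning: invalid value encountered in divide
```

The predicted hole pixels match the viewed ones within about 0.5 px, and the insert matches too, so the grip is centred. Now I insert it tilted nose-down by 0.06 rad so it clears the plunger.

```bash
cat >> h.py <<'E'
def fbox(r): return Ro.from_euler('z',-BY).as_matrix()@np.array(r.current_contact_force())
E
python3 - <<'E'
from h import *
from cell import r
f0=fbox(r)
def go(x,z,pitch=.06,vel=.05):
    p,q=tuck_pose(x,z,pitch); r.move_linear(p,q,vel=vel); f=fbox(r)-f0
    print(round(x*1e3,1),round(z*1e3,1),np.round(f,1),np.round((r.current_tool_pos()-p)*1e3,1),round(r.current_t(),2)); return f
go(-.012,.0615)
for x in(-.004,.004,.010,.014,.018,.022,.025):
    f=go(x,.0612,vel=.03)
    if np.linalg.norm(f)>15: break
E
```

```text
-12.0 61.5 [-0.4 -0.6  0.6] [0.1 0.  0.2] 7.45
-4.0 61.2 [0.5 0.  1.2] [0.2 0.  0. ] 7.87
4.0 61.2 [-1.4 -1.   0. ] [ 0.1 -0.  -0.1] 8.28
10.0 61.2 [-0.9  0.   0.2] [ 0.2  0.  -0. ] 8.63
14.0 61.2 [ 0.1 -0.2 -0.2] [ 0.2  0.  -0. ] 8.92
18.0 61.2 [-1.3 -0.5  0.4] [ 0.1  0.  -0. ] 9.2
22.0 61.2 [-0.3 -0.1 -0.5] [0.2 0.  0. ] 9.48
25.0 61.2 [-0.1 -0.3 -0.2] [ 0.2  0.  -0. ] 9.73
```

Run:
```python
from h import *
from cell import r
f0=np.array([-.4,-.3,-2.8]);f0=fbox(r)
x=.025
while x<.036:
    x+=.0005
    p,q=tuck_pose(x,.0610,.06); r.move_linear(p,q,vel=.01); r.sleep(.05); f=fbox(r)-f0
    print(round(x*1e3,1),np.round(f,1),np.round((r.current_tool_pos()-p)*1e3,1),round(r.current_t(),2))
    if f[0]<-8: break
r.sleep(.15);print(fbox(r)-f0)
```

```text
25.5 [ 0.1  0.7 -0.3] [-0. -0. -0.] 10.03
26.0 [-0.8 -0.4  0.5] [ 0. -0.  0.] 10.33
26.5 [-0.7 -0.7  1. ] [-0. -0. -0.] 10.63
27.0 [ 0.2  0.7 -0. ] [-0.  0. -0.] 10.93
27.5 [-1.   0.4 -0.2] [ 0. -0.  0.] 11.23
28.0 [0.1 0.2 1.1] [ 0. -0.  0.] 11.53
28.5 [-0.2 -0.3  0. ] [-0. -0. -0.] 11.83
29.0 [-0.2 -0.5  0.2] [ 0.  0. -0.] 12.13
29.5 [-0.4  0.1 -0.6] [-0.  0. -0.] 12.43
30.0 [-0.5  0.4  1. ] [ 0.  0. -0.] 12.73
30.5 [-0.5  0.2  1.2] [ 0. -0.  0.] 13.03
31.0 [-0.3 -0.4  0. ] [ 0. -0.  0.] 13.33
31.5 [-1.2 -0.4  0.1] [-0.1 -0.  -0. ] 13.63
32.0 [-4.5 -1.3  3.5] [-0.4 -0.1 -0.1] 13.93
32.5 [-7.  -2.2  4.1] [-0.9 -0.2 -0.2] 14.23
33.0 [-10.1  -1.4   5.2] [-1.3 -0.2 -0.2] 14.53
[-10.35707761  -2.42536269   5.95079031]
```

The cover met the stop at 31.6 mm nominal, and the push is now 10 N. Next I flatten it and press down.

Run:
```python
from h import *
from cell import r
f0=np.array([-.3,-.2,-2.8])
def go(x,z,pitch,vel=.02):
    p,q=tuck_pose(x,z,pitch); r.move_linear(p,q,vel=vel); r.sleep(.1); f=fbox(r)-f0
    print(round(x*1e3,1),round(z*1e3,1),pitch,np.round(f,1),np.round((r.current_tool_pos()-p)*1e3,1),np.round(Ro.from_quat(r.current_ee_rot()).as_matrix()[2],3),round(r.current_t(),2)); return f
for pt in(.045,.03,.015,0): go(.0326,.0605,pt)
z=.0605
while z>.054:
    z-=.0005; f=go(.0326,z,0)
    if f[2]>24: break
```

```text
32.6 60.5 0.045 [-7.7 -1.1  5.7] [-0.9 -0.2 -0. ] [-0.    -0.047 -0.999] 15.03
32.6 60.5 0.03 [-8.5 -1.8  8.9] [-0.9 -0.1  0.2] [-0.    -0.032 -0.999] 15.38
32.6 60.5 0.015 [-9.7 -1.3  9.5] [-0.8 -0.1  0.2] [-0.    -0.017 -1.   ] 15.73
32.6 60.5 0 [-8.8 -1.3 10.1] [-0.8 -0.1  0.3] [-0.    -0.002 -1.   ] 16.08
32.6 60.0 0 [-10.1  -1.2  14.7] [-0.8 -0.2  0.5] [-0.    -0.002 -1.   ] 16.43
32.6 59.5 0 [-14.   -1.9  22.7] [-0.8 -0.1  1. ] [-0.    -0.002 -1.   ] 16.78
32.6 59.0 0 [-16.5  -2.7  29.4] [-0.8 -0.1  1.5] [-0.    -0.002 -1.   ] 17.13
```

Run:
```python
from h import *
from cell import r,optics
d=optics.get_image("side"); np.savez("side2.npz",**d)
cv2.imwrite("pics/side2.png",cv2.resize(d["pixels"][190:290,240:370,::-1],None,fx=6,fy=6,interpolation=cv2.INTER_CUBIC))
for y in(.058,-.058):
    w=BO+Ro.from_euler('z',BY).as_matrix()@np.array([-.062,y,.064]);u=proj(d,w);print((u[0]-240)*6,(u[1]-190)*6)
print(r.current_contact_force(),r.current_opening(),r.current_t())
```

```text
451.5862903967169 370.105497959873
592.9084473616549 210.67349767876374
[-15.65957283  -4.6409202   26.16333548] 0.1485993110236702 17.1833
```

View pics/side2.png

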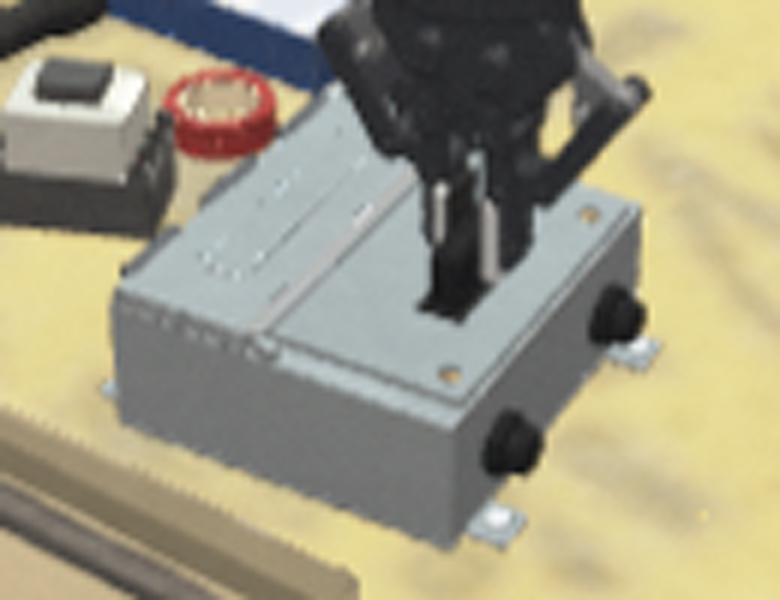

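The cover lies flat under the closed flap. Its holes are at crop pixels (450,374) and (590,214), less than 1 px of the original image from the insert positions, and brass shows in both. The arm holds it down with about 26–29 N.

```bash
python3 -c "
from cell import r
print(r.hand_in())"
```

```text
the job is handed in; nothing more can be done
None
```

The job is handed in at about 17 s of robot time: the cover is tucked under the flap and against the stop, lying flat with both holes over their inserts, and still gripped and pressed down with about 26–29 N; I judged plunger travel from that force and the flat fit, and the hand-in gave no verdict.

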